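Load three sample jars into a numbered carousel through its window

ROBOT

A 6-joint arm with a two-finger parallel gripper is mounted at the origin on a cart in front of the work surface, level with it; the furniture and walls round the work are solid. World frame = base frame: x ahead of the robot, y to its left, z up, the work surface at z = 0. Lengths are in m, angles in degrees, forces in N, time in s.
With the tool pointing down it reaches from about 0.3 to 0.75 m from the base axis. Payload 8.5 kg.
Tool frame: the origin (TCP) lies midway between the tips of the shut fingers; the grasp point (between the pads) lies 19 mm behind it; z points along the fingers, y is the line along which they close (so a half turn about z gives the same grasp; the last joint's range is limited). The gripper opens to 85 mm and grips with 20 to 120 N. Pads are 22 mm wide; open, the fingers measure 114 mm over their backs; the gripper's body (76 mm by 85 mm) begins 54 mm behind the grasp point. The pads swing forward as they close: fully open they stand 13 mm farther back than shut.
Start: joints at [-12.336, 21.807, 74.336, -0, 83.858, -12.336], TCP at [0.55, 0, 0.199] pointing down, gripper open.
Joint ranges: [-178.18, 178.18], [-50.72, 133.34], [12.68, 142.11], [-81.47, 261.47], [9.98, 163.14], [-165.26, 165.26]. Speed limits (degrees/s): [136.94, 136.94, 180, 180, 180, 180].

INTERFACE

Orientations are given as a 3x3 rotation matrix whose columns are the frame's x, y, z axes.
In Python, from rig import env gives the robot as it stands. The module is installed in compiled form; this text tells all that it offers.
- The arm moves only by the tool jog_arm, never from a script. Its argument "targets" is a list of rows, each a list of 6 numbers: the shift along the tool's x, y, z in cm, then the turn, a rotation vector about the tool's x, y, z in degrees. A call has 1 to 8 rows; each row is the pose to reach, as a shift and turn from the pose commanded when the call began, along the tool's axes at that moment; what a row does not reach only later rows make up. A row lasts 1/12 s, in which the tool goes at most 41.7 mm and 7.16 degrees, less where a joint would pass 70% of its speed; a pose out of reach is approached as far as the arm can. A call with a gripper value outside its range is refused whole. "hand" is the opening, from 0 (shut) to 1 (fully open), set as the call begins (left out, the last holds). The fingers move at their own pace and stop on an object; "newtons" is the grip in N (left out, the last holds). Time passes only in rows, so rows that repeat a pose let the fingers close. It gives the time, the measured TCP pose, the force, the opening and the grip force at its end, in the units of the state.
- env.observe(): the state, without advancing time (a new reading comes with each control period).
- env.get_image(name): name is "scene" or "side" or "wrist"; returns a dict with "frame" (480x640x3 uint8, red, green, blue), "depth" (480x640 float32, m along the optical axis (not along the pixel's ray), 0 where there is no reading), "fovy" (degrees; the focal length in pixels is half the picture's height over the tangent of half this angle, whatever the lens; pixels are square), "cx", "cy" (the principal point, pixels), "cam_to_world" (4x4, takes a point from camera to world coordinates). Camera axes: x right, y down, z forward; pixel columns grow to the right and rows downward; lengths in m; the calibration is good to about 2 mm. A picture is of the moment at which its call begins.
- env.close_job(): hands the job in; it is judged then, once.
Trained networks look in the newest picture that a camera, given by its name, has taken for a name from the list of things; names that differ only in an ending like _2 or _b are one class to them, and where a whole thing is asked for, a point or a joint stands for the part that bears it (a point fixed in the world has none). Each returns a list of dicts, best first, with "score" (0 to 1); they miss things now and then, are a little off and sometimes report something else, mostly with a low value. They report only what shows in the picture. A call takes as long as a camera call.
- env.regions_of(camera, target): "pixels" (480x640 bool, what is visible of it) and "point" ([row, column] in pixels, amid what is visible of it).
The state is a dict: "time_s": time; "q": joint angles; "qvel": joint speeds; "joint_efforts": joint torques, N m; "position": TCP position; "tool_rot": TCP orientation; "ft_force": force on the tool from outside, world axes, zero at the start; "wrist_torque": the same for the moment, N m; "grip_width": finger opening in m; "gripper_force": force on a finger pad.
Only numpy, scipy, OpenCV 4.12 (cv2) and the standard library are available. Lean on these libraries where they do the work, as an engineer would, in place of code of your own. Each camera call takes 0.05 s, during which the arm holds its last target. There are 200 camera calls.

TASK

Load the sample changer for a run: the white-lidded jar goes in pocket 1 (one dot), then the yellow-lidded jar in pocket 2, then the green-lidded jar in pocket 3. The hood lets you load only the pocket that stands in the window, so after each jar turn the turntable by its centre knob to bring the next number round. Keep the jars upright, stand each one fully down in its pocket and let it go there; leave the other things on the worktop where they are.

Things in the scene. Friction and masses are not known exactly. Their poses are not given: they have to be found in the camera images.
- jar_white: clear straight-sided screw-top sample jar holding tan powder, 50 mm in diameter, 65 mm high, about 90 g, with a white lid that is as wide as the jar and takes up its top 15 mm. Stands upright on the worktop at the start. Origin: centre of its underside; z up along its axis.
- jar_yellow: clear straight-sided screw-top sample jar holding tan powder, 50 mm in diameter, 65 mm high, about 90 g, with a yellow lid that is as wide as the jar and takes up its top 15 mm. Stands upright on the worktop at the start. Origin: centre of its underside; z up along its axis.
- jar_green: clear straight-sided screw-top sample jar holding tan powder, 50 mm in diameter, 65 mm high, about 90 g, with a green lid that is as wide as the jar and takes up its top 15 mm. Stands upright on the worktop at the start. Origin: centre of its underside; z up along its axis.
- changer: sample changer: a white round carousel, 256 mm across, fixed on the worktop. Origin: centre of its underside, on the turntable's axis, z up; its loading window faces -x. Inside is a black turntable with six pockets on a circle of 80 mm radius, 60 degrees apart, numbered by black dots on the white hub beside each pocket (one dot = 1, two = 2, ..., anticlockwise seen from above).
- turntable (a joint): angle of the turntable, rad: 0 with pocket 1 square in the window, 1.047 with pocket 2, 2.094 with pocket 3; it grows as the turntable turns clockwise seen from above. Range -1.2 to 3.2. Light friction (0.04 N m): it stays where it is left. At the start pocket 1 stands in the window, up to 0.25 rad off square.
- knob (a point): point on the turntable's axis, 100 mm above the worktop, inside its fluted round black centre knob: 34 mm in diameter, top 12 mm above this point, underside 16 mm below. The knob is fixed to the turntable, so turning it turns the pockets; grip it from above. Around it the space is free to 49 mm from the axis, down to the hub 49 mm below this point.
- pocket_1 (a point): centre of the floor of pocket 1 (one dot), 35 mm above the worktop; moves with the turntable. The pocket is a round grey collar, 54 mm inside diameter, a little flared at the mouth, rim 21 mm above its floor, so a seated jar stands 44 mm proud.
- pocket_2 (a point): centre of the floor of pocket 2 (two dots), 35 mm above the worktop; moves with the turntable. The pocket is a round grey collar, 54 mm inside diameter, a little flared at the mouth, rim 21 mm above its floor, so a seated jar stands 44 mm proud.
- pocket_3 (a point): centre of the floor of pocket 3 (three dots), 35 mm above the worktop; moves with the turntable. The pocket is a round grey collar, 54 mm inside diameter, a little flared at the mouth, rim 21 mm above its floor, so a seated jar stands 44 mm proud.
- window (a point): where a pocket's floor centre is when square in the loading window (red mark on the base). The window is a gap, 47 degrees to either side as seen from the axis, in a fixed clear hood over the other pockets: a C-shaped plate 49 to 115 mm from the axis, underside 71 and top 75 mm above the pocket floors, its outer skirt reaching down to 23 mm above them. Seated lids pass 6 mm below it.
- crucible: small white porcelain crucible (open cup), 83 mm wide, 58 mm high. A bystander; leave it where it is. Origin: centre of its underside.
- brown_bottle: brown glass bottle with a white ribbed cap, 45 mm in diameter, 89 mm high. A bystander; leave it where it is. Origin: centre of its underside.
- weighing_spoon: spoon with a black handle, lying flat, 148 mm long (along its y axis), 24 mm wide, 13 mm high. A bystander; leave it where it is. Origin: centre of its underside.

How it is judged (in metres and radians):
On the way, in this order (a step that is already met when the one before it is completed fails the run):
1. the jar with the white lid stands fully down in pocket 1 and has been let go, the jars before it still standing in their own pockets (horizontal distance between jar_white and pocket_1 below 0.005 m and z of jar_white in the frame of pocket_1 between -0.004 and 0.004 m and angle between jar_white's own z axis and vertical below 0.07 rad and contact force between the fingers and jar_white below 0.1 N), for 0.2 s.
2. the jar with the yellow lid stands fully down in pocket 2 and has been let go, the jars before it still standing in their own pockets (horizontal distance between jar_white and pocket_1 below 0.005 m and z of jar_white in the frame of pocket_1 between -0.004 and 0.004 m and angle between each of jar_white, jar_yellow's own z axis and vertical below 0.07 rad and horizontal distance between jar_yellow and pocket_2 below 0.005 m and z of jar_yellow in the frame of pocket_2 between -0.004 and 0.004 m and contact force between the fingers and jar_yellow below 0.1 N), for 0.2 s.
3. the jar with the green lid stands fully down in pocket 3 and has been let go, the jars before it still standing in their own pockets (horizontal distance between jar_white and pocket_1 below 0.005 m and z of jar_white in the frame of pocket_1 between -0.004 and 0.004 m and angle between each of jar_white, jar_yellow, jar_green's own z axis and vertical below 0.07 rad and horizontal distance between jar_yellow and pocket_2 below 0.005 m and z of jar_yellow in the frame of pocket_2 between -0.004 and 0.004 m and horizontal distance between jar_green and pocket_3 below 0.005 m and z of jar_green in the frame of pocket_3 between -0.004 and 0.004 m and contact force between the fingers and jar_green below 0.1 N), for 0.2 s.
At the end, for the whole second after the job is handed in: The white, yellow and green-lidded jars stand in pockets 1, 2 and 3 of the turntable in that order: each within 5 mm of the pocket's centre, its underside within 4 mm of the pocket floor, upright within 4 degrees, released and at rest; the turntable is still (all of step 3 and contact force between the fingers and jar_white below 0.1 N and linear speed of each of jar_white, jar_yellow, jar_green below 0.02 m/s and contact force between the fingers and jar_yellow below 0.1 N and velocity of joint turntable between -0.05 and 0.05 rad/s); the robot touches nothing.
It fails at once if the crucible is pushed more than 30 mm from its place (distance of crucible from where it was at the start of the episode above 0.03 m).
It fails at once if the brown bottle is pushed more than 30 mm from its place (distance of brown_bottle from where it was at the start of the episode above 0.03 m).
It fails at once if the weighing spoon is pushed more than 30 mm from its place (distance of weighing_spoon from where it was at the start of the episode above 0.03 m).
It fails at once if a sample jar is tipped by more than 40 degrees (angle between any of jar_white, jar_yellow, jar_green's own z axis and vertical above 0.7 rad).
It also fails if it takes over 72 s, if anything falls off the work surface, if the arm or the gripper's body presses on something with over 40 N, if the wrist force passes 120 N, or if a joint passes its speed limit or range.

## Working session

There is one attempt and no reset: what is moved stays moved. The work goes in short steps, Python scripts to look and compute and a tool call to move; the robot and the scene stay as the last step left them, time stands still between calls to the robot, and variables do not carry over. Pictures are saved under pics/ and viewed, at most 10 in all, crops included, and the job is handed in when it is done.

Besides the shell and the picture viewer there is one more tool, called after ">>>" as name(argument=value, ...) on one line, values as JSON. jog_arm: Moves the arm, as the interface text tells. Its arguments: {"type":"object","properties":{"targets":{"type":"array","items":{"type":"array","items":{"type":"number"}}},"hand":{"type":"number"},"newtons":{"type":"number"}},"required":["targets"]}

```bash
mkdir -p pics
cat > h.py <<'E'
import numpy as np, cv2
from rig import env
def K(im):
    f=240/np.tan(np.radians(im["fovy"])/2); return f,im["cx"],im["cy"]
def pts(im,mask=None):
    f,cx,cy=K(im); d=im["depth"]
    m=(d>0) if mask is None else (mask&(d>0))
    r,c=np.nonzero(m); z=d[r,c]
    P=np.c_[(c-cx)*z/f,(r-cy)*z/f,z]; T=im["cam_to_world"]
    return P@T[:3,:3].T+T[:3,3], r,c
def circ(P):
    A=np.c_[2*P[:,:2],np.ones(len(P))]; b=(P[:,:2]**2).sum(1)
    s=np.linalg.lstsq(A,b,rcond=None)[0]; return s[:2],np.sqrt(s[2]+s[0]**2+s[1]**2)
def save(im,n): cv2.imwrite("pics/"+n,im["frame"][...,::-1])
E
python3 - <<'E'
from h import *
s=env.observe();print(s["time_s"],s["position"],s["tool_rot"].round(3).tolist() if hasattr(s["tool_rot"],'tolist') else s["tool_rot"])
I=[]
for cam in["scene","side","wrist"]:
    im=env.get_image(cam);I.append(im["frame"]);print(cam,im["cam_to_world"].round(3).tolist(),im["fovy"])
    for t in["jar_white","jar_yellow","jar_green","changer","knob","crucible","brown_bottle","weighing_spoon"]:
        for r in env.regions_of(cam,t)[:2]:
            P,_,_=pts(im,r["pixels"])
            if len(P): 
                top=P[P[:,2]>np.percentile(P[:,2],95)-.004]
                print(t,round(r["score"],2),r["point"],len(P),np.median(P,0).round(3),"top",((top.min(0)+top.max(0))/2).round(3),(top.max(0)-top.min(0)).round(3))
    save(im,cam+"0.png")
E
```

```text
0.0 [5.49649570e-01 7.52297527e-05 1.98793295e-01] [[0.0, 1.0, -0.001], [1.0, -0.0, 0.0], [0.0, -0.001, -1.0]]
scene [[0.864, -0.296, 0.407, 0.097], [-0.503, -0.487, 0.714, -0.873], [-0.013, -0.822, -0.57, 0.726], [0.0, 0.0, 0.0, 1.0]] 57.76591658192752
jar_white 0.66 [303.8, 330.9] 727 [ 0.468 -0.276  0.052] top [ 0.475 -0.263  0.065] [0.048 0.052 0.006]
jar_white 0.51 [236.2, 314.5] 1070 [0.589 0.033 0.036] top [0.576 0.048 0.11 ] [0.125 0.064 0.008]
jar_yellow 0.89 [286.4, 292.3] 579 [ 0.426 -0.17   0.05 ] top [ 0.432 -0.155  0.065] [0.046 0.05  0.005]
jar_green 0.69 [343.8, 324.4] 869 [ 0.391 -0.369  0.058] top [ 0.399 -0.356  0.066] [0.051 0.051 0.007]
changer 0.73 [217.8, 318.0] 5114 [ 0.608 -0.002  0.077] top [0.625 0.065 0.112] [0.225 0.235 0.011]
changer 0.73 [304.3, 333.6] 719 [ 0.468 -0.277  0.053] top [ 0.476 -0.263  0.065] [0.05  0.052 0.006]
knob 0.81 [237.8, 311.7] 937 [0.585 0.032 0.036] top [0.619 0.06  0.109] [0.031 0.034 0.009]
crucible 0.72 [175.8, 305.4] 221 [0.728 0.326 0.046] top [0.7   0.259 0.083] [0.109 0.161 0.061]
brown_bottle 0.62 [194.5, 280.8] 323 [0.59
[... 1553 characters left out ...]
1
jar_yellow 0.74 [356.2, 210.7] 2147 [ 0.449 -0.142  0.053] top [ 0.467 -0.085  0.164] [0.078 0.183 0.201]
jar_yellow 0.42 [133.2, 439.7] 92592 [0.627 0.061 0.11 ] top [0.625 0.043 0.113] [0.225 0.187 0.011]
changer 0.77 [131.6, 440.9] 93159 [0.627 0.061 0.11 ] top [0.625 0.043 0.113] [0.225 0.187 0.01 ]
changer 0.72 [104.6, 388.7] 34581 [0.601 0.08  0.045] top [0.584 0.06  0.111] [0.111 0.043 0.007]
knob 0.89 [105.2, 391.8] 34433 [0.601 0.08  0.045] top [0.608 0.05  0.111] [0.063 0.063 0.007]
crucible 0.73 [104.7, 391.0] 34632 [0.601 0.08  0.045] top [0.602 0.067 0.111] [0.076 0.088 0.007]
brown_bottle 0.7 [102.1, 391.0] 34490 [0.601 0.08  0.045] top [0.585 0.075 0.111] [0.109 0.071 0.007]
```

View pics/scene0.png

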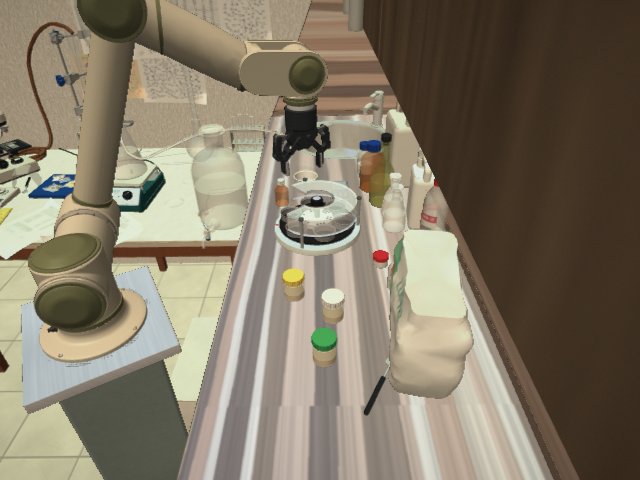

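View pics/wrist0.png

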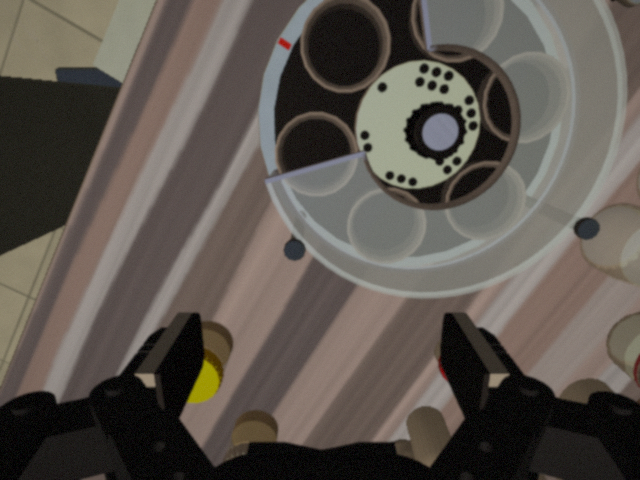

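The scene shows yellow (293,277), white (333,298) and green (324,340) jars in front of the changer (318,218). In the wrist view, pocket 1 is at (345,45), its dot at (382,87), the red mark at (285,44) and the knob at (440,130).

```bash
cat >> h.py <<'E'
def changer(im):
    """knob centre, window dir, pocket fits from a wrist picture"""
    P,r,c=pts(im); hsv=cv2.cvtColor(im["frame"],cv2.COLOR_RGB2HSV)[r,c].astype(int)
    k=(P[:,2]>.1075)&(P[:,2]<.116)&(np.hypot(P[:,0]-.623,P[:,1]-.067)<.024)
    k0=(P[k][:,:2].min(0)+P[k][:,:2].max(0))/2; print("knob",k0.round(4),k.sum(),np.ptp(P[k][:,:2],axis=0).round(3))
    red=((hsv[:,0]<8)|(hsv[:,0]>172))&(hsv[:,1]>150)&(hsv[:,2]>100)&(P[:,2]<.05)&(np.hypot(*(P[:,:2]-k0).T)<.14)
    if red.sum():
        m=P[red].mean(0); d=m[:2]-k0; print("red",m.round(4),"r",np.hypot(*d).round(4),"ang",np.degrees(np.arctan2(d[1],d[0])).round(2))
    rr=np.hypot(*(P[:,:2]-k0).T); a=np.arctan2(P[:,1]-k0[1],P[:,0]-k0[0])
    best=[]
    rim=P[(abs(P[:,2]-.056)<.003)&(rr>.046)&(rr<.116)]
    for t in np.radians(np.arange(0,360,1)):
        q=k0+.08*np.r_[np.cos(t),np.sin(t)]; d=np.hypot(*(rim[:,:2]-q).T)
        best.append(((d>.0265)&(d<.0305)).sum())
    best=np.array(best); 
    for t in range(360):
        if best[t]>150 and best[t]==max(best[(t+np.arange(-20,21))%360]):
            q=k0+.08*np.r_[np.cos(np.radians(t)),np.sin(np.radians(t))]
            for _ in range(3):
                d=np.hypot(*(rim[:,:2]-q).T); S=rim[(d>.0255)&(d<.0315)]; q,R=circ(S)
            v=q-k0; print("pocket",t,best[t],q.round(4),"R",R.round(4),"rad",np.hypot(*v).round(4),"ang",np.degrees(np.arctan2(v[1],v[0])).round(2), "cover",np.unique((np.degrees(np.arctan2(*(S[:,:2]-q).T))//10)).size)
E
python3 - <<'E'
from h import *
im=env.get_image("wrist"); changer(im)
for cam in["scene","side"]:
    im=env.get_image(cam)
    P,r,c=pts(im);hsv=cv2.cvtColor(im["frame"],cv2.COLOR_RGB2HSV)[r,c].astype(int)
    for n,g in dict(w=(.475,-.263),y=(.432,-.153),g=(.399,-.355)).items():
        m=(np.hypot(*(P[:,:2]-g).T)<.045)&(P[:,2]>.059)&(P[:,2]<.072);Q=P[m]
        print(cam,n,((Q.min(0)+Q.max(0))/2).round(4),np.ptp(Q,axis=0).round(3),m.sum())
    k=(np.hypot(P[:,0]-.623,P[:,1]-.067)<.03)&(P[:,2]>.106)&(P[:,2]<.118)&(hsv[:,2]<110);Q=P[k]
    if len(Q):print("knob",((Q.min(0)+Q.max(0))/2).round(4),np.ptp(Q,axis=0).round(3),k.sum())
E
```

```text
knob [0.6216 0.0639] 2472 [0.036 0.036]
red [0.5196 0.1256 0.0228] r 0.1193 ang 148.87
pocket 14 217 [0.6961 0.0835] R 0.0277 rad 0.077 ang 14.75 cover 12
pocket 76 323 [0.6415 0.1397] R 0.0288 rad 0.0783 ang 75.33 cover 14
pocket 135 1129 [0.5653 0.12  ] R 0.0295 rad 0.0795 ang 135.12 cover 36
pocket 194 670 [0.5444 0.0438] R 0.0294 rad 0.0798 ang -165.39 cover 21
pocket 316 196 [0.6763 0.0095] R 0.0278 rad 0.0772 ang -44.87 cover 12
scene w [ 0.4754 -0.2632  0.0636] [0.051 0.051 0.009] 317
scene y [ 0.4326 -0.154   0.0637] [0.049 0.052 0.009] 261
scene g [ 0.3982 -0.3563  0.0636] [0.05  0.052 0.009] 420
knob [0.6208 0.0586 0.1093] [0.032 0.028 0.006] 44
side w [ 0.4751 -0.2594  0.0645] [0.05  0.056 0.011] 158
side y [ 0.4321 -0.1513  0.0652] [0.05  0.055 0.011] 190
side g [ 0.3982 -0.3526  0.0649] [0.052 0.055 0.011] 146
knob [0.6213 0.0643 0.1109] [0.034 0.036 0.009] 61
```

>>> jog_arm(targets=[[-26.2,-7.5,6,0,0,45],[-26.2,-7.5,6,0,0,45],[-26.2,-7.5,6,0,0,45],[-26.2,-7.5,6,0,0,45],[-26.2,-7.5,6,0,0,45],[-26.2,-7.5,6,0,0,45],[-26.2,-7.5,6,0,0,45],[-26.2,-7.5,6,0,0,45]], hand=1, newtons=35)

```text
time_s: 2.17
position: [0.4732, -0.2665, 0.138]
tool_rot: [[0.712, 0.702, -0.002], [0.702, -0.712, 0.0], [-0.001, -0.001, -1.0]]
ft_force: [-0.8, 0.3, -0.6]
grip_width: 0.0853
gripper_force: 0.0
```

>>> jog_arm(targets=[[0,0,0,0,0,0],[0,0,0,0,0,0]])

```text
time_s: 2.33
position: [0.4751, -0.2616, 0.1395]
tool_rot: [[0.707, 0.707, 0.0], [0.707, -0.707, 0.0], [0.0, -0.0, -1.0]]
ft_force: [0.6, 0.8, 0.2]
grip_width: 0.0856
gripper_force: 0.0
```

```bash
cat >> h.py <<'E'
JARS=dict(w=(.475,-.262),y=(.432,-.153),g=(.398,-.355))
def lids(im,names="wyg"):
    P,r,c=pts(im)
    for n in names:
        m=(np.hypot(*(P[:,:2]-JARS[n]).T)<.04)&(P[:,2]>.0615)&(P[:,2]<.069);Q=P[m]
        if len(Q)<50: continue
        print(n,((Q.min(0)+Q.max(0))/2).round(4),np.ptp(Q,axis=0).round(3),m.sum())
def st():
    s=env.observe(); R=np.array(s["tool_rot"]); p=np.array(s["position"])
    print("t",round(s["time_s"],2),"p",p.round(4),"R",R.round(3).tolist(),"q",np.round(s["q"],1).tolist(),"F",np.round(s["ft_force"],1).tolist(),"w",round(s["grip_width"],4),s["gripper_force"])
    return p,R
def to(xyz,yaw_dir=None):
    """tool shift in cm to world xyz; turn so tool y lies along yaw_dir (deg, mod 180)"""
    p,R=st(); d=R.T@(np.array(xyz)-p)*100
    a=np.degrees(np.arctan2(R[1,1],R[0,1])); t=0 if yaw_dir is None else (a-yaw_dir+90)%180-90
    print("jog cm",d.round(2),"rz",round(t,2),"now y dir",a.round(2))
E
python3 - <<'E'
from h import *
im=env.get_image("wrist"); lids(im); save(im,"w1.png"); to((.475,-.262,.028),135)
E
```

```text
w [ 0.4758 -0.2616  0.065 ] [0.052 0.052 0.007] 4805
y [ 0.4327 -0.1523  0.065 ] [0.053 0.052 0.007] 5734
g [ 0.3986 -0.354   0.0649] [0.052 0.051 0.007] 3415
t 2.38 p [ 0.4753 -0.2612  0.1397] R [[0.706, 0.708, 0.0], [0.708, -0.706, -0.0], [0.0, 0.0, -1.0]] q [-41.3, 24.0, 81.3, 0.0, 74.7, 3.6] F [0.1, 0.8, -0.4] w 0.0851 0.0
jog cm [-0.08  0.03 11.17] rz 0.08 now y dir -44.92
```

View pics/w1.png

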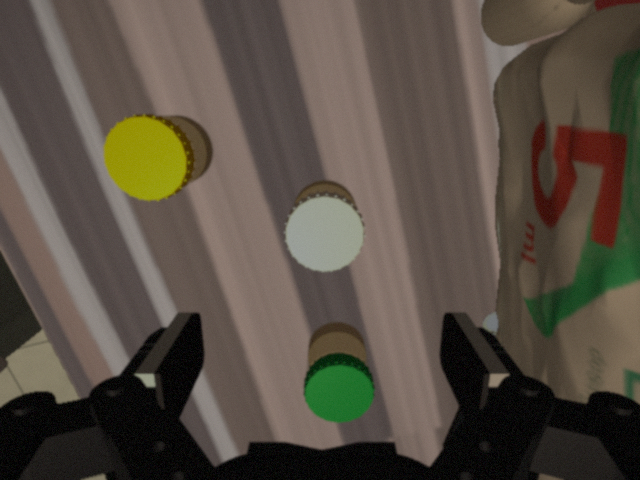

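The white lid sits at (325,233), centred between the fingers; yellow is at (148,157) and green at (340,387). All agree with the measurements, so I descend.

>>> jog_arm(targets=[[0,0,4,0,0,0],[0,0,8,0,0,0],[0,0,11.1,0,0,0],[0,0,11.1,0,0,0],[0,0,11.1,0,0,0]])

```text
time_s: 2.8
position: [0.4752, -0.2609, 0.0285]
tool_rot: [[0.706, 0.708, -0.001], [0.708, -0.706, 0.001], [-0.0, -0.002, -1.0]]
ft_force: [-0.5, 0.3, 1.1]
grip_width: 0.0852
gripper_force: 0.0
```

>>> jog_arm(targets=[[0,0,0,0,0,0],[0,0,0,0,0,0],[0,0,0,0,0,0],[0,0,0,0,0,0],[0,0,0,0,0,0],[0,0,0,0,0,0]], hand=0)

```text
time_s: 3.3
position: [0.4711, -0.2571, 0.0347]
tool_rot: [[0.706, 0.708, -0.008], [0.708, -0.706, 0.008], [0.0, -0.011, -1.0]]
ft_force: [-38.1, 36.8, 102.8]
grip_width: 0.0128
gripper_force: 51.0
```

>>> jog_arm(targets=[[0,0,-4,0,0,0],[0,0,-8,0,0,0],[0,0,-13.2,0,0,0],[0,0,-13.2,0,0,0],[0,0,-13.2,0,0,0],[0,0,-13.2,0,0,0]])

```text
time_s: 3.8
position: [0.4749, -0.262, 0.1611]
tool_rot: [[0.707, 0.707, 0.001], [0.707, -0.707, -0.001], [0.0, 0.002, -1.0]]
ft_force: [0.3, 0.5, -0.5]
grip_width: -0.0006
gripper_force: 0.0
```

Run:
```python
from h import *
to((.5653,.120,.16),135)
```

```text
t 3.8 p [ 0.4749 -0.262   0.1611] R [[0.707, 0.707, 0.001], [0.707, -0.707, -0.001], [0.0, 0.002, -1.0]] q [-41.4, 22.8, 79.4, -0.0, 77.7, 3.6] F [0.3, 0.5, -0.5] w -0.0006 0.0
jog cm [ 33.4  -20.62   0.08] rz -0.0 now y dir -45.0
```

Run:
```python
from h import *
im=env.get_image("wrist"); lids(im); s=env.get_image("side")
cv2.imwrite("pics/a.png",np.hstack([cv2.resize(im["frame"],(400,300)),cv2.resize(s["frame"][150:390,240:560],(400,300))])[...,::-1])
```

```text
w [ 0.4756 -0.2621  0.065 ] [0.052 0.052 0.007] 4154
y [ 0.433 -0.152  0.065] [0.052 0.052 0.007] 4913
```

View pics/a.png

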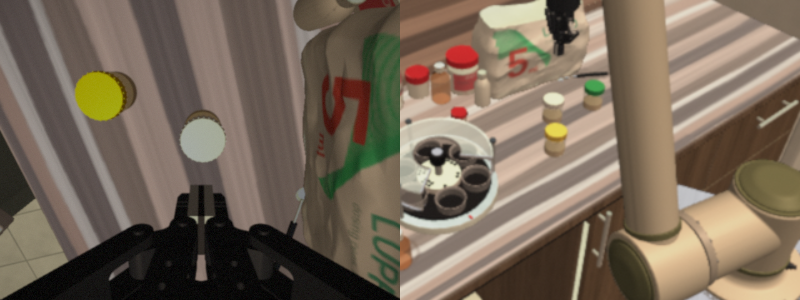

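Run:
```python
from h import *
p,R=st()
for cam in["wrist","scene","side"]:
    im=env.get_image(cam); P,r,c=pts(im); lids(im)
    m=(np.hypot(*(P[:,:2]-p[:2]).T)<.06)&(P[:,2]>.09)&(P[:,2]<.30); Q=P[m]
    lo=Q[Q[:,2]<np.percentile(Q[:,2],3)]
    print(cam,m.sum(),"finger lowest",lo.mean(0).round(4),np.percentile(Q[:,2],[0,1,5,50]).round(3))
    if cam=="wrist":
        f,cx,cy=K(im);T=im["cam_to_world"]
        for X in[p,[p[0],p[1],.065]]:
            v=T[:3,:3].T@(np.array(X)-T[:3,3]); print("proj",f*v[0]/v[2]+cx,f*v[1]/v[2]+cy,v[2])
        Z=im["depth"][250:340:10,320];print(Z.round(3))
    elif cam=="scene": I=im["frame"][100:400,180:480]
    else: S=im["frame"][100:400,260:560]
cv2.imwrite("pics/b.png",np.hstack([cv2.resize(I,(400,400)),cv2.resize(S,(400,400))])[...,::-1])
```

```text
t 3.9 p [ 0.4744 -0.2616  0.1593] R [[0.707, 0.707, -0.002], [0.707, -0.707, 0.001], [-0.0, -0.002, -1.0]] q [-41.4, 22.9, 79.5, 0.0, 77.7, 3.6] F [0.8, 0.8, -0.2] w -0.0 0.0
w [ 0.4755 -0.2618  0.0653] [0.052 0.052 0.007] 4195
y [ 0.4327 -0.1522  0.065 ] [0.052 0.052 0.007] 4956
wrist 54923 finger lowest [ 0.4798 -0.2544  0.2054] [0.194 0.203 0.222 0.26 ]
proj 324.38414702800446 282.3748110546283 0.19001760488879924
proj 323.75724701793536 225.86718371297133 0.2798576388835808
[0.283 0.357 0.36  0.362 0.365 0.148 0.141 0.136 0.129]
w [ 0.4759 -0.2638  0.0649] [0.05  0.052 0.007] 297
y [ 0.4325 -0.1545  0.0649] [0.049 0.052 0.007] 242
g [ 0.3982 -0.3561  0.065 ] [0.051 0.052 0.007] 406
scene 1587 finger lowest [ 0.4693 -0.2681  0.1986] [0.192 0.197 0.21  0.267]
w [ 0.4744 -0.2597  0.0653] [0.047 0.051 0.007] 138
y [ 0.4333 -0.1517  0.0652] [0.05  0.051 0.007] 169
g [ 0.3982 -0.3548  0.0652] [0.051 0.054 0.007] 129
side 531 finger lowest [ 0.4726 -0.2547  0.1953] [0.188 0.194 0.205 0.267]
```

View pics/b.png

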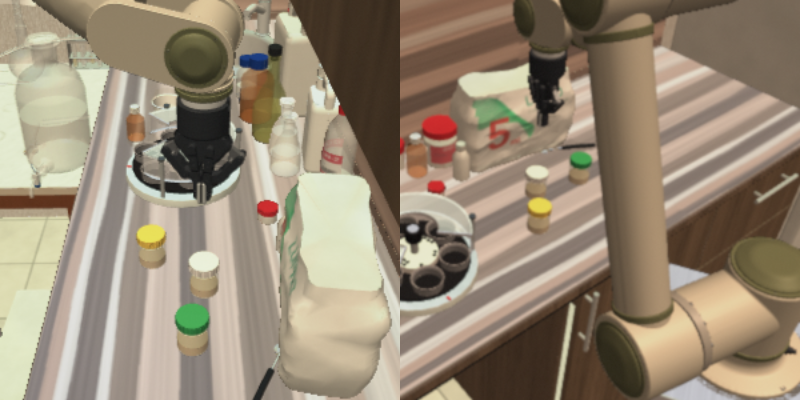

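Fingertips show at z≈0.19 in all three cameras while the state says 0.159. That is about 31 mm of z bias: the fingers shut on top of the lid. The jars are all still upright and in place. I'll correct for the bias and go down again, watching the force.

>>> jog_arm(targets=[[0,0,0,0,0,0],[0,0,0,0,0,0],[0,0,0,0,0,0],[0,0,4,0,0,0],[0,0,8,0,0,0],[0,0,11,0,0,0],[0,0,11,0,0,0],[0,0,11,0,0,0]], hand=1)

```text
time_s: 4.72
position: [0.4748, -0.2618, 0.0502]
tool_rot: [[0.707, 0.707, -0.002], [0.707, -0.707, 0.002], [-0.0, -0.002, -1.0]]
ft_force: [0.6, 0.5, 0.7]
grip_width: 0.0854
gripper_force: 0.0
```

>>> jog_arm(targets=[[0,0,1.5,0,0,0],[0,0,3,0,0,0],[0,0,4,0,0,0],[0,0,5,0,0,0],[0,0,5,0,0,0]])

```text
time_s: 5.13
position: [0.4749, -0.262, 0.0]
tool_rot: [[0.707, 0.707, -0.001], [0.707, -0.707, 0.0], [-0.0, -0.001, -1.0]]
ft_force: [-0.5, 0.3, 0.1]
grip_width: 0.0856
gripper_force: 0.0
```

Run:
```python
from h import *
p,R=st()
im=env.get_image("wrist"); lids(im); save(im,"w2.png"); P,r,c=pts(im)
f,cx,cy=K(im);T=im["cam_to_world"]
for cam in["scene","side"]:
    im=env.get_image(cam); P,r,c=pts(im)
    d=(P-p)@R
    m=(abs(d[:,0])<.03)&(abs(d[:,1])<.065)&(abs(d[:,1])>.03)&(P[:,2]<.2)&(P[:,2]>.012); Q=P[m]
    print(cam,m.sum(),np.percentile(Q[:,2],[0,2,10,50]).round(3) if len(Q) else "")
```

```text
t 5.13 p [ 0.4749 -0.262   0.    ] R [[0.707, 0.707, -0.001], [0.707, -0.707, 0.0], [-0.0, -0.001, -1.0]] q [-41.4, 34.1, 90.8, -0.0, 55.1, 3.6] F [-0.5, 0.3, 0.1] w 0.0856 0.0
w [ 0.4759 -0.2617  0.0649] [0.052 0.052 0.007] 18451
y [ 0.4408 -0.1657  0.065 ] [0.038 0.025 0.007] 3893
scene 1024 [0.046 0.053 0.069 0.115]
side 488 [0.046 0.053 0.064 0.133]
```

View pics/w2.png

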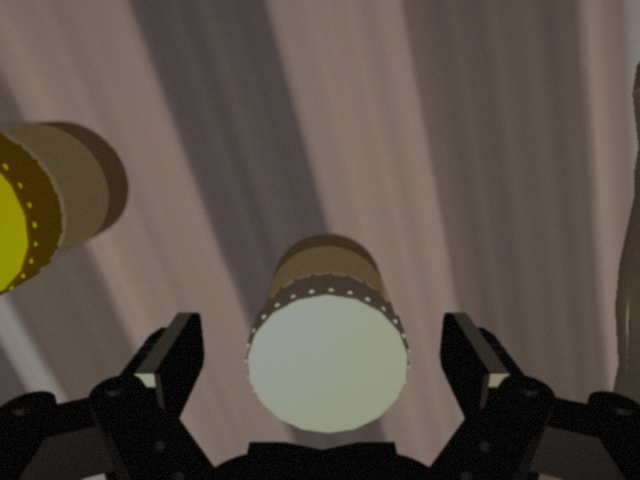

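The lid (328,360) lies centred between the open pads, and the tips are beside it with no contact. I go 5 mm lower, grip and lift.

>>> jog_arm(targets=[[0,0,0.5,0,0,0],[0,0,0.5,0,0,0]])

```text
time_s: 5.45
position: [0.475, -0.262, -0.0047]
tool_rot: [[0.707, 0.707, 0.0], [0.707, -0.707, -0.0], [-0.0, 0.0, -1.0]]
ft_force: [-0.1, 0.3, -0.3]
grip_width: 0.0853
gripper_force: 0.0
```

>>> jog_arm(targets=[[0,0,0,0,0,0],[0,0,0,0,0,0],[0,0,0,0,0,0],[0,0,0,0,0,0],[0,0,0,0,0,0]], hand=0)

```text
time_s: 5.87
position: [0.4752, -0.2622, -0.0041]
tool_rot: [[0.707, 0.707, 0.001], [0.707, -0.707, -0.001], [0.0, 0.001, -1.0]]
ft_force: [0.1, -0.8, 4.2]
grip_width: 0.0483
gripper_force: 36.5
```

>>> jog_arm(targets=[[0,0,-3,0,0,0],[0,0,-7,0,0,0],[0,0,-11,0,0,0],[0,0,-14,0,0,0],[3,-2,-14,0,0,0],[6.4,-4,-14,0,0,0],[9.8,-6,-14,0,0,0],[13,-8,-14,0,0,0]])

```text
time_s: 6.53
position: [0.5103, -0.1118, 0.1353]
tool_rot: [[0.708, 0.707, -0.0], [0.707, -0.708, 0.0], [0.0, -0.0, -1.0]]
ft_force: [0.8, -0.0, -1.4]
grip_width: 0.0488
gripper_force: 37.2
```

>>> jog_arm(targets=[[3.4,-2.1,0,0,0,0],[6.8,-4.2,0,0,0,0],[10.2,-6.3,0,0,0,0],[13.6,-8.4,0,0,0,0],[17,-10.5,0,0,0,0],[20.3,-12.6,0,0,0,0],[20.3,-12.6,0,0,0,0],[20.3,-12.6,0,0,0,0]])

```text
time_s: 7.2
position: [0.5644, 0.1209, 0.1348]
tool_rot: [[0.705, 0.71, -0.001], [0.71, -0.705, -0.0], [-0.001, -0.001, -1.0]]
ft_force: [-0.5, -1.0, -1.2]
grip_width: 0.0483
gripper_force: 37.1
```

```bash
cat >> h.py <<'E'
def held(im,h=.2):
    """held lid centre seen by the wrist camera"""
    p,R=st(); P,r,c=pts(im); d=(P-p)@R
    m=(abs(d[:,0])<.04)&(abs(d[:,1])<.0235)&(P[:,2]-p[2]>.05)&(P[:,2]-p[2]<.075)
    Q=d[m]; print("lid in tool: z",np.median(Q[:,2]).round(4),"x range",np.percentile(Q[:,0],[1,99]).round(4),"y",np.percentile(Q[:,1],[1,99]).round(4),m.sum())
E
python3 - <<'E'
from h import *
im=env.get_image("wrist"); held(im); changer(im); to((.5653,.120,.0305),135); save(im,"w3.png")
E
```

```text
t 7.25 p [0.5644 0.1194 0.1349] R [[0.706, 0.708, -0.001], [0.708, -0.706, -0.0], [-0.001, -0.001, -1.0]] q [0.2, 27.5, 76.0, -0.0, 76.5, 45.1] F [0.9, -0.8, -1.3] w 0.0481 37.1113703615265
lid in tool: z -0.07 x range [-0.021   0.0268] y [-0.0227  0.0229] 21897
knob [0.6219 0.064 ] 3308 [0.036 0.037]
red [0.5187 0.1265 0.0229] r 0.1207 ang 148.79
pocket 93 163 [0.5681 0.1218] R 0.0291 rad 0.0789 ang 132.96 cover 16
pocket 134 945 [0.566 0.121] R 0.0295 rad 0.0798 ang 134.47 cover 25
pocket 197 156 [0.5713 0.0654] R 0.0279 rad 0.0507 ang 178.38 cover 4
pocket 256 297 [ 0.6015 -0.0116] R 0.0292 rad 0.0783 ang -105.11 cover 19
pocket 314 350 [0.6773 0.0087] R 0.029 rad 0.0783 ang -45.01 cover 15
t 7.25 p [0.5644 0.1194 0.1349] R [[0.706, 0.708, -0.001], [0.708, -0.706, -0.0], [-0.001, -0.001, -1.0]] q [0.2, 27.5, 76.0, -0.0, 76.5, 45.1] F [0.9, -0.8, -1.3] w 0.0481 37.1113703615265
jog cm [ 0.11  0.03 10.44] rz 0.08 now y dir -44.92
```

View pics/w3.png

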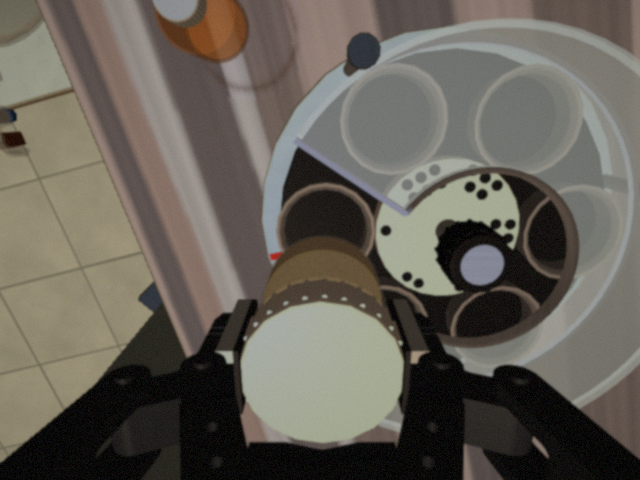

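The held white jar (lid 322,370) is lined up over pocket 1 (collar 325,225 behind it) within about 1 mm. Descending.

>>> jog_arm(targets=[[0,0,4,0,0,0],[0,0,7,0,0,0],[0,0,8,0,0,0],[0,0,9,0,0,0],[0,0,9.6,0,0,0],[0,0,10,0,0,0],[0,0,10.3,0,0,0],[0,0,10.3,0,0,0]])

```text
time_s: 7.92
position: [0.5651, 0.119, 0.0328]
tool_rot: [[0.707, 0.707, 0.001], [0.707, -0.707, -0.0], [0.001, 0.001, -1.0]]
ft_force: [-0.3, -0.0, -1.6]
grip_width: 0.0482
gripper_force: 37.0
```

>>> jog_arm(targets=[[0,0,0.2,0,0,0],[0,0,0.2,0,0,0]])

```text
time_s: 8.08
position: [0.5652, 0.1191, 0.0309]
tool_rot: [[0.707, 0.707, 0.001], [0.707, -0.707, -0.0], [0.001, 0.001, -1.0]]
ft_force: [0.8, -0.2, -0.4]
grip_width: 0.048
gripper_force: 37.2
```

>>> jog_arm(targets=[[0,0,0,0,0,0],[0,0,0,0,0,0],[0,0,0,0,0,0],[0,0,0,0,0,0]], hand=0.74)

```text
time_s: 8.42
position: [0.5649, 0.1192, 0.0306]
tool_rot: [[0.707, 0.707, 0.0], [0.707, -0.707, 0.0], [0.0, 0.0, -1.0]]
ft_force: [-0.9, -0.1, -0.1]
grip_width: 0.0632
gripper_force: 0.0
```

>>> jog_arm(targets=[[0,0,-4,0,0,0],[0,0,-8,0,0,0],[0,0,-12,0,0,0],[0,0,-12,0,0,0],[0,0,-12,0,0,0]])

```text
time_s: 8.83
position: [0.5657, 0.1192, 0.1527]
tool_rot: [[0.707, 0.707, 0.005], [0.707, -0.707, -0.0], [0.004, 0.004, -1.0]]
ft_force: [-0.8, -0.1, -0.8]
grip_width: 0.063
gripper_force: 0.0
```

```bash
cat >> h.py <<'E'
def seated(im,q):
    P,r,c=pts(im); m=(np.hypot(*(P[:,:2]-np.array(q)).T)<.035)&(P[:,2]>.09)&(P[:,2]<.105);Q=P[m]
    if len(Q)>50: print("lid",((Q.min(0)+Q.max(0))/2).round(4),np.ptp(Q,axis=0).round(3),"z",np.percentile(Q[:,2],[50,98]).round(4),len(Q))
    else: print("no lid",len(Q))
E
python3 - <<'E'
from h import *
im=env.get_image("wrist"); seated(im,(.5653,.12)); changer(im); to((.6217,.064,.055),135)
E
```

```text
lid [0.5646 0.1204 0.0966] [0.052 0.052 0.013] z [0.101  0.1024] 5835
knob [0.6219 0.0643] 2857 [0.036 0.036]
red [0.5187 0.1263 0.0231] r 0.1204 ang 149.02
pocket 134 718 [0.5658 0.1207] R 0.0297 rad 0.0796 ang 134.88 cover 23
pocket 194 733 [0.545  0.0441] R 0.0296 rad 0.0795 ang -165.26 cover 30
pocket 256 283 [ 0.6014 -0.0118] R 0.0293 rad 0.0788 ang -105.08 cover 17
pocket 314 300 [0.677  0.0087] R 0.0288 rad 0.0783 ang -45.29 cover 15
t 8.88 p [0.5647 0.1192 0.1507] R [[0.707, 0.707, 0.001], [0.707, -0.707, -0.0], [0.001, 0.001, -1.0]] q [0.2, 26.7, 74.7, -0.0, 78.6, 45.2] F [-0.6, -0.8, -0.5] w 0.0632 0.0
jog cm [0.12 7.92 9.57] rz 0.01 now y dir -44.99
```

White is seated (lid top z 0.101, within about 1 mm). Now the knob: shift, descend and grip.

>>> jog_arm(targets=[[0,4,0,0,0,0],[0.1,7.9,0,0,0,0],[0.1,7.9,0,0,0,0],[0.1,7.9,3.5,0,0,0],[0.1,7.9,6,0,0,0],[0.1,7.9,8,0,0,0],[0.1,7.9,9.6,0,0,0],[0.1,7.9,9.6,0,0,0]], hand=0.56)

```text
time_s: 9.55
position: [0.6186, 0.0641, 0.0493]
tool_rot: [[0.707, 0.707, -0.009], [0.707, -0.707, 0.001], [-0.006, -0.007, -1.0]]
ft_force: [0.0, -0.5, -0.3]
grip_width: 0.0479
gripper_force: 0.0
```

>>> jog_arm(targets=[[0,0,0,0,0,0],[0,0,0,0,0,0],[0,0,0,0,0,0],[0,0,0,0,0,0]], hand=0)

```text
time_s: 9.88
position: [0.6223, 0.0623, 0.0538]
tool_rot: [[0.708, 0.707, 0.001], [0.707, -0.708, -0.002], [-0.001, 0.003, -1.0]]
ft_force: [6.2, -7.5, -14.8]
grip_width: 0.0326
gripper_force: 37.5
```

>>> jog_arm(targets=[[0,0,0,0,0,5],[0,0,0,0,0,12],[0,0,0,0,0,19],[0,0,0,0,0,26],[0,0,0,0,0,33],[0,0,0,0,0,40],[0,0,0,0,0,46],[0,0,0,0,0,46]])

```text
time_s: 10.55
position: [0.622, 0.0631, 0.0538]
tool_rot: [[1.0, -0.024, 0.001], [-0.024, -1.0, -0.001], [0.001, 0.001, -1.0]]
ft_force: [6.4, -3.1, -12.6]
grip_width: 0.0328
gripper_force: 37.5
```

>>> jog_arm(targets=[[0,0,0,0,0,0],[0,0,0,0,0,0],[0,0,0,0,0,0]], hand=0.56)

```text
time_s: 10.8
position: [0.6217, 0.0641, 0.0554]
tool_rot: [[1.0, -0.017, 0.001], [-0.017, -1.0, 0.0], [0.001, -0.0, -1.0]]
ft_force: [-1.1, 1.0, -0.3]
grip_width: 0.0477
gripper_force: 0.0
```

>>> jog_arm(targets=[[0,0,-4,0,0,0],[0,0,-8,0,0,0],[0,0,-12,0,0,0],[0,0,-12,0,0,0],[0,0,-12,0,0,0]])

```text
time_s: 11.22
position: [0.6222, 0.0641, 0.1776]
tool_rot: [[1.0, -0.017, 0.006], [-0.017, -1.0, -0.0], [0.006, 0.0, -1.0]]
ft_force: [0.3, 0.2, -0.0]
grip_width: 0.0475
gripper_force: 0.0
```

Run:
```python
from h import *
im=env.get_image("wrist"); seated(im,(.6217+.08*np.cos(np.radians(89)),.064+.08*np.sin(np.radians(89)))); changer(im); to((.433,-.1524,.12),149); save(im,"w4.png")
```

```text
lid [0.6136 0.1294 0.1013] [0.033 0.039 0.007] z [0.1006 0.1032] 84
knob [0.6219 0.0635] 2329 [0.036 0.036]
pocket 149 623 [0.5543 0.105 ] R 0.0297 rad 0.0793 ang 148.48 cover 32
pocket 208 307 [0.5525 0.0255] R 0.0297 rad 0.0791 ang -151.27 cover 18
t 11.27 p [0.6213 0.0641 0.1753] R [[1.0, -0.017, 0.002], [-0.017, -1.0, -0.0], [0.002, 0.0, -1.0]] q [-5.0, 30.3, 64.0, 0.0, 85.6, 86.0] F [-0.0, -1.2, -0.9] w 0.0479 0.0
jog cm [-18.47  21.97   5.5 ] rz -59.98 now y dir -90.98
```

View pics/w4.png

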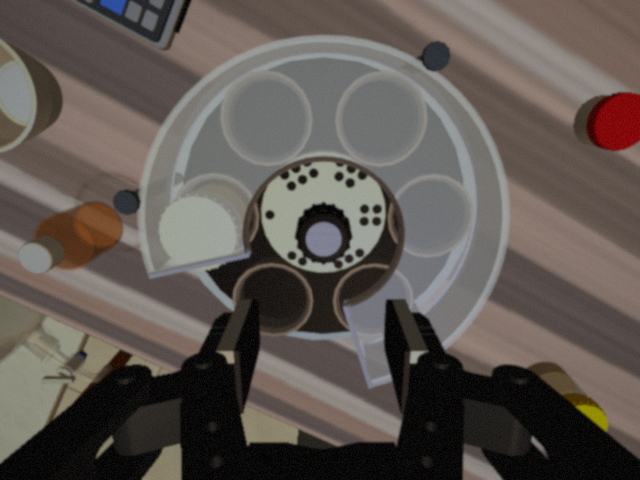

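Pocket 1 with its white lid is now under the hood at (205,225). Pocket 2 (two dots) stands in the window at (272,298). Yellow jar next.

>>> jog_arm(targets=[[-18.5,22,0,0,0,-60],[-18.5,22,0,0,0,-60],[-18.5,22,0,0,0,-60],[-18.5,22,0,0,0,-60],[-18.5,22,0,0,0,-60],[-18.5,22,0,0,0,-60],[-18.5,22,5,0,0,-60],[-18.5,22,10,0,0,-60]], hand=1)

```text
time_s: 11.93
position: [0.4388, -0.1472, 0.1081]
tool_rot: [[0.594, 0.804, 0.004], [0.804, -0.594, -0.003], [-0.0, 0.005, -1.0]]
ft_force: [2.1, -0.9, -1.1]
grip_width: 0.0852
gripper_force: 0.0
```

>>> jog_arm(targets=[[0,0,0,0,0,0],[0,0,0,0,0,0]])

```text
time_s: 12.1
position: [0.4385, -0.1442, 0.106]
tool_rot: [[0.601, 0.799, -0.004], [0.799, -0.601, 0.003], [-0.0, -0.005, -1.0]]
ft_force: [-0.3, 0.4, 0.4]
grip_width: 0.0856
gripper_force: 0.0
```

Run:
```python
from h import *
im=env.get_image("wrist"); lids(im); to((.433,-.1524,-.0045),149)
```

```text
y [ 0.433  -0.1521  0.065 ] [0.051 0.052 0.007] 5962
t 12.15 p [ 0.44   -0.1444  0.1074] R [[0.601, 0.8, -0.001], [0.8, -0.601, 0.001], [0.0, -0.001, -1.0]] q [-32.9, 18.9, 96.1, 0.0, 65.1, 4.0] F [0.8, 0.4, -0.3] w 0.0853 0.0
jog cm [-1.06 -0.06 11.19] rz -5.91 now y dir -36.91
```

>>> jog_arm(targets=[[-1.05,-0.05,0,0,0,-5.9],[-1.05,-0.05,2,0,0,-5.9],[-1.05,-0.05,5,0,0,-5.9],[-1.05,-0.05,8,0,0,-5.9],[-1.05,-0.05,10,0,0,-5.9],[-1.05,-0.05,11.2,0,0,-5.9],[-1.05,-0.05,11.2,0,0,-5.9],[-1.05,-0.05,11.2,0,0,-5.9]])

```text
time_s: 12.82
position: [0.4344, -0.1526, -0.0038]
tool_rot: [[0.512, 0.859, 0.001], [0.859, -0.512, -0.001], [0.0, 0.001, -1.0]]
ft_force: [0.2, -0.8, 0.8]
grip_width: 0.0851
gripper_force: 0.0
```

>>> jog_arm(targets=[[0,0,0,0,0,0],[0,0,0,0,0,0],[0,0,0,0,0,0],[0,0,0,0,0,0],[0,0,0,0,0,0]], hand=0)

```text
time_s: 13.23
position: [0.4338, -0.1531, -0.0036]
tool_rot: [[0.512, 0.859, 0.002], [0.859, -0.512, -0.001], [0.0, 0.002, -1.0]]
ft_force: [-0.8, 0.2, 7.5]
grip_width: 0.0476
gripper_force: 35.1
```

Run:
```python
from h import *
to((.5538,.1053,.1355),149)
```

```text
t 13.23 p [ 0.4338 -0.1531 -0.0036] R [[0.512, 0.859, 0.002], [0.859, -0.512, -0.001], [0.0, 0.002, -1.0]] q [-34.2, 28.8, 104.4, 0.0, 46.7, -3.4] F [-0.8, 0.2, 7.5] w 0.0476 35.108107119449414
jog cm [ 28.34  -2.9  -13.91] rz 0.18 now y dir -30.82
```

>>> jog_arm(targets=[[0,0,-4,0,0,0],[0,0,-8,0,0,0],[0,0,-12,0,0,0],[2,-0.2,-14,0,0,0],[6,-0.6,-14,0,0,0],[10,-1,-14,0,0,0],[14,-1.4,-14,0,0,0],[18,-1.8,-14,0,0,0]])

```text
time_s: 13.9
position: [0.5102, 0.0128, 0.1361]
tool_rot: [[0.513, 0.859, 0.001], [0.859, -0.513, -0.0], [0.0, 0.001, -1.0]]
ft_force: [1.1, -0.3, -1.3]
grip_width: 0.0484
gripper_force: 37.1
```

>>> jog_arm(targets=[[4,-0.4,0,0,0,0],[8,-0.8,0,0,0,0],[10.3,-1.1,0,0,0,0],[10.3,-1.1,0,0,0,0],[10.3,-1.1,0,0,0,0]])

```text
time_s: 14.32
position: [0.5529, 0.1061, 0.1353]
tool_rot: [[0.51, 0.86, -0.0], [0.86, -0.51, -0.0], [-0.0, -0.0, -1.0]]
ft_force: [0.4, 0.2, -0.9]
grip_width: 0.0483
gripper_force: 37.1
```

Run:
```python
from h import *
im=env.get_image("wrist"); held(im); changer(im); to((.5538,.1053,.0305),149)
```

```text
t 14.37 p [0.5527 0.1051 0.1354] R [[0.512, 0.859, -0.0], [0.859, -0.512, -0.0], [-0.0, -0.0, -1.0]] q [-1.3, 26.1, 78.4, -0.0, 75.5, 29.5] F [-0.5, 0.0, -0.3] w 0.0481 37.099048438249156
lid in tool: z -0.0695 x range [-0.0211  0.0267] y [-0.0228  0.0228] 21633
knob [0.6221 0.0641] 3259 [0.036 0.036]
red [0.5199 0.1253 0.0229] r 0.1192 ang 149.1
pocket 90 464 [0.6224 0.1434] R 0.0289 rad 0.0793 ang 89.8 cover 12
pocket 148 943 [0.5538 0.1058] R 0.0295 rad 0.08 ang 148.57 cover 25
pocket 269 283 [ 0.6202 -0.0144] R 0.0293 rad 0.0785 ang -91.38 cover 20
pocket 328 316 [0.6891 0.0235] R 0.0292 rad 0.0783 ang -31.16 cover 15
t 14.37 p [0.5527 0.1051 0.1354] R [[0.512, 0.859, -0.0], [0.859, -0.512, -0.0], [-0.0, -0.0, -1.0]] q [-1.3, 26.1, 78.4, -0.0, 75.5, 29.5] F [-0.5, 0.0, -0.3] w 0.0481 37.099048438249156
jog cm [ 0.08  0.08 10.49] rz 0.23 now y dir -30.77
```

>>> jog_arm(targets=[[0,0.05,4,0,0,0],[0,0.05,7,0,0,0],[0,0.05,8,0,0,0],[0,0.05,9,0,0,0],[0,0.05,9.6,0,0,0],[0,0.05,10,0,0,0],[0,0.05,10.4,0,0,0],[0,0.05,10.4,0,0,0]])

```text
time_s: 15.03
position: [0.554, 0.1047, 0.0317]
tool_rot: [[0.512, 0.859, 0.001], [0.859, -0.512, -0.0], [0.001, 0.001, -1.0]]
ft_force: [-0.6, -0.5, -0.7]
grip_width: 0.0484
gripper_force: 37.1
```

>>> jog_arm(targets=[[0,0,0.05,0,0,0],[0,0,0.05,0,0,0]])

```text
time_s: 15.2
position: [0.554, 0.1049, 0.0315]
tool_rot: [[0.512, 0.859, 0.001], [0.859, -0.512, -0.0], [0.001, 0.001, -1.0]]
ft_force: [-0.1, -0.7, 1.2]
grip_width: 0.0481
gripper_force: 37.2
```

>>> jog_arm(targets=[[0,0,0,0,0,0],[0,0,0,0,0,0],[0,0,0,0,0,0],[0,0,0,0,0,0]], hand=0.74)

```text
time_s: 15.53
position: [0.5535, 0.1049, 0.0309]
tool_rot: [[0.512, 0.859, 0.0], [0.859, -0.512, 0.0], [0.0, 0.0, -1.0]]
ft_force: [-0.3, 0.6, 0.2]
grip_width: 0.0635
gripper_force: 0.0
```

>>> jog_arm(targets=[[0,0,-4,0,0,0],[0,0,-8,0,0,0],[0,0,-12,0,0,0],[0,0,-12,0,0,0],[0,0,-12,0,0,0]])

```text
time_s: 15.95
position: [0.5544, 0.1049, 0.1529]
tool_rot: [[0.512, 0.859, 0.005], [0.859, -0.512, -0.0], [0.002, 0.004, -1.0]]
ft_force: [-1.0, 0.1, -0.4]
grip_width: 0.0632
gripper_force: 0.0
```

Run:
```python
from h import *
im=env.get_image("wrist"); seated(im,(.5538,.1055)); changer(im); to((.6219,.0641,.0545),149)
```

```text
lid [0.5528 0.1062 0.0966] [0.052 0.052 0.013] z [0.101  0.1023] 5796
knob [0.622 0.064] 2814 [0.036 0.036]
red [0.5199 0.1254 0.0231] r 0.1191 ang 148.95
pocket 90 418 [0.6216 0.1433] R 0.0282 rad 0.0793 ang 90.29 cover 12
pocket 148 708 [0.5537 0.1056] R 0.0296 rad 0.08 ang 148.65 cover 23
pocket 207 542 [0.552  0.0264] R 0.0295 rad 0.0794 ang -151.74 cover 23
pocket 270 241 [ 0.6203 -0.0142] R 0.0291 rad 0.0782 ang -91.23 cover 17
pocket 328 269 [0.6884 0.0236] R 0.0286 rad 0.0778 ang -31.3 cover 15
t 16.0 p [0.5534 0.1049 0.151 ] R [[0.512, 0.859, 0.001], [0.859, -0.512, -0.0], [0.0, 0.001, -1.0]] q [-1.3, 25.3, 76.9, -0.0, 77.7, 29.5] F [0.2, 0.4, -0.8] w 0.063 0.0
jog cm [-0.    7.96  9.66] rz 0.2 now y dir -30.8
```

Yellow is seated (z 0.101). Turn the knob by 60°.

>>> jog_arm(targets=[[0,4,0,0,0,0],[0,7.95,0,0,0,0],[0,7.95,0,0,0,0],[0,7.95,3.5,0,0,0],[0,7.95,6,0,0,0],[0,7.95,8,0,0,0],[0,7.95,9.6,0,0,0],[0,7.95,9.6,0,0,0]], hand=0.56)

```text
time_s: 16.67
position: [0.619, 0.0643, 0.0496]
tool_rot: [[0.512, 0.859, -0.01], [0.859, -0.512, 0.001], [-0.004, -0.009, -1.0]]
ft_force: [-1.4, 0.6, 0.0]
grip_width: 0.048
gripper_force: 0.0
```

>>> jog_arm(targets=[[0,0,0,0,0,0],[0,0,0,0,0,0],[0,0,0,0,0,0],[0,0,0,0,0,0]], hand=0)

```text
time_s: 17.0
position: [0.6231, 0.0631, 0.0542]
tool_rot: [[0.513, 0.859, 0.002], [0.859, -0.513, -0.001], [-0.0, 0.003, -1.0]]
ft_force: [9.7, -5.4, -15.5]
grip_width: 0.0325
gripper_force: 37.8
```

>>> jog_arm(targets=[[0,0,0,0,0,5],[0,0,0,0,0,12],[0,0,0,0,0,19],[0,0,0,0,0,26],[0,0,0,0,0,33],[0,0,0,0,0,40],[0,0,0,0,0,47],[0,0,0,0,0,50]])

```text
time_s: 17.67
position: [0.6231, 0.0631, 0.0542]
tool_rot: [[0.988, 0.153, 0.002], [0.153, -0.988, -0.001], [0.002, 0.002, -1.0]]
ft_force: [8.7, -5.2, -14.6]
grip_width: 0.0327
gripper_force: 37.8
```

>>> jog_arm(targets=[[0,0,0,0,0,5],[0,0,0,0,0,9.5],[0,0,0,0,0,9.5]])

```text
time_s: 17.92
position: [0.6231, 0.0631, 0.0542]
tool_rot: [[1.0, -0.01, 0.002], [-0.01, -1.0, -0.001], [0.002, 0.001, -1.0]]
ft_force: [9.1, -4.4, -15.3]
grip_width: 0.0327
gripper_force: 37.8
```

>>> jog_arm(targets=[[0,0,0,0,0,0],[0,0,0,0,0,0],[0,0,0,0,0,0]], hand=0.56)

```text
time_s: 18.17
position: [0.6221, 0.0643, 0.0557]
tool_rot: [[1.0, -0.005, 0.001], [-0.005, -1.0, 0.0], [0.001, -0.0, -1.0]]
ft_force: [-0.1, -0.1, -0.2]
grip_width: 0.048
gripper_force: 0.0
```

>>> jog_arm(targets=[[0,0,-4,0,0,0],[0,0,-8,0,0,0],[0,0,-12,0,0,0],[0,0,-12,0,0,0],[0,0,-12,0,0,0]])

```text
time_s: 18.58
position: [0.6227, 0.0643, 0.1779]
tool_rot: [[1.0, -0.005, 0.006], [-0.005, -1.0, -0.0], [0.006, 0.0, -1.0]]
ft_force: [-0.8, 0.4, -1.0]
grip_width: 0.0478
gripper_force: 0.0
```

Run:
```python
from h import *
im=env.get_image("wrist"); changer(im); to((.3985,-.3545,.12),149); save(im,"w5.png")
```

```text
knob [0.6221 0.0638] 2327 [0.036 0.036]
pocket 150 603 [0.554  0.1047] R 0.0297 rad 0.0795 ang 149.02 cover 32
pocket 208 322 [0.5529 0.0254] R 0.0295 rad 0.0791 ang -150.99 cover 18
t 18.63 p [0.6217 0.0643 0.1756] R [[1.0, -0.005, 0.002], [-0.005, -1.0, -0.0], [0.002, 0.0, -1.0]] q [-4.9, 30.3, 63.9, 0.0, 85.7, 85.4] F [-0.1, -0.3, -0.8] w 0.0478 0.0
jog cm [-22.12  41.99   5.53] rz -59.28 now y dir -90.28
```

View pics/w5.png

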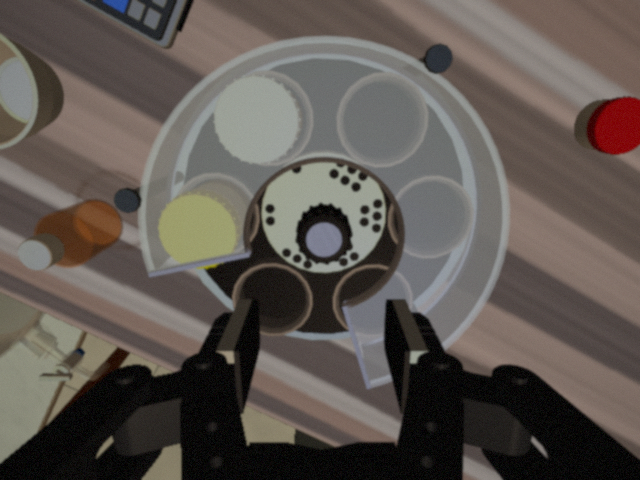

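White (258,120) and yellow (198,230) sit under the hood, and pocket 3 (three dots) is in the window at (272,298). Green next.

>>> jog_arm(targets=[[-22.1,42,0,0,0,-59],[-22.1,42,0,0,0,-59],[-22.1,42,0,0,0,-59],[-22.1,42,0,0,0,-59],[-22.1,42,0,0,0,-59],[-22.1,42,0,0,0,-59],[-22.1,42,0,0,0,-59],[-22.1,42,0,0,0,-59]], hand=1)

```text
time_s: 19.3
position: [0.4767, -0.2072, 0.1736]
tool_rot: [[0.607, 0.794, -0.002], [0.794, -0.607, 0.002], [0.0, -0.003, -1.0]]
ft_force: [0.1, -0.5, -0.1]
grip_width: 0.0856
gripper_force: 0.0
```

Run:
```python
from h import *
to((.3985,-.3545,.11),149)
```

```text
t 19.3 p [ 0.4767 -0.2072  0.1736] R [[0.607, 0.794, -0.002], [0.794, -0.607, 0.002], [0.0, -0.003, -1.0]] q [-36.6, 20.1, 81.6, 0.0, 78.5, 0.8] F [0.1, -0.5, -0.1] w 0.0856 0.0
jog cm [-16.45   2.75   6.35] rz -6.4 now y dir -37.4
```

>>> jog_arm(targets=[[-16.4,2.75,0,0,0,-6.4],[-16.4,2.75,0,0,0,-6.4],[-16.4,2.75,3,0,0,-6.4],[-16.4,2.75,6,0,0,-6.4],[-16.4,2.75,6.3,0,0,-6.4],[-16.4,2.75,6.3,0,0,-6.4],[-16.4,2.75,6.3,0,0,-6.4]])

```text
time_s: 19.88
position: [0.399, -0.3523, 0.1104]
tool_rot: [[0.521, 0.853, -0.002], [0.853, -0.521, 0.004], [0.002, -0.004, -1.0]]
ft_force: [0.1, 0.5, 0.5]
grip_width: 0.0851
gripper_force: 0.0
```

Run:
```python
from h import *
im=env.get_image("wrist"); lids(im,"g"); to((.3985,-.3543,-.0045),149)
```

```text
g [ 0.3979 -0.3548  0.065 ] [0.051 0.052 0.007] 5891
t 19.93 p [ 0.3999 -0.3522  0.1117] R [[0.52, 0.854, -0.001], [0.854, -0.52, 0.001], [0.001, -0.001, -1.0]] q [-54.1, 24.8, 85.1, 0.0, 70.1, -22.8] F [-0.1, -0.3, 0.8] w 0.0854 0.0
jog cm [-0.26  0.   11.62] rz -0.33 now y dir -31.33
```

>>> jog_arm(targets=[[-0.25,0,2,0,0,0],[-0.25,0,5,0,0,0],[-0.25,0,8,0,0,0],[-0.25,0,10.5,0,0,0],[-0.25,0,11.6,0,0,0],[-0.25,0,11.6,0,0,0],[-0.25,0,11.6,0,0,0]])

```text
time_s: 20.52
position: [0.3995, -0.3545, -0.0033]
tool_rot: [[0.518, 0.855, 0.001], [0.855, -0.518, -0.001], [-0.0, 0.001, -1.0]]
ft_force: [0.5, -0.6, 0.6]
grip_width: 0.0856
gripper_force: 0.0
```

>>> jog_arm(targets=[[0,0,0,0,0,0],[0,0,0,0,0,0],[0,0,0,0,0,0],[0,0,0,0,0,0],[0,0,0,0,0,0]], hand=0)

```text
time_s: 20.93
position: [0.3991, -0.3554, -0.0029]
tool_rot: [[0.52, 0.854, 0.002], [0.854, -0.52, -0.002], [-0.001, 0.002, -1.0]]
ft_force: [0.9, 1.5, 7.2]
grip_width: 0.0481
gripper_force: 35.2
```

Run:
```python
from h import *
to((.5535,.1049,.1355),149)
```

```text
t 20.93 p [ 0.3991 -0.3554 -0.0029] R [[0.52, 0.854, 0.002], [0.854, -0.52, -0.002], [-0.001, 0.002, -1.0]] q [-54.4, 33.7, 92.4, 0.0, 53.7, -23.1] F [0.9, 1.5, 7.2] w 0.0481 35.22274218735726
jog cm [ 47.34 -10.71 -13.9 ] rz -0.33 now y dir -31.33
```

>>> jog_arm(targets=[[0,0,-4,0,0,0],[0,0,-8,0,0,0],[0,0,-12,0,0,0],[2,-0.45,-14,0,0,0],[6,-1.35,-14,0,0,0],[10,-2.3,-14,0,0,0],[14,-3.2,-14,0,0,0],[18,-4.1,-14,0,0,0]])

```text
time_s: 21.6
position: [0.4572, -0.1782, 0.1365]
tool_rot: [[0.521, 0.854, 0.001], [0.854, -0.521, -0.0], [0.0, 0.001, -1.0]]
ft_force: [0.1, -0.6, -0.7]
grip_width: 0.0478
gripper_force: 36.8
```

>>> jog_arm(targets=[[4,-0.9,0,0,0,0],[8,-1.8,0,0,0,0],[12,-2.7,0,0,0,0],[16,-3.6,0,0,0,0],[20,-4.5,0,0,0,0],[24,-5.4,0,0,0,0],[28,-6.3,0,0,0,0],[29.3,-6.6,0,0,0,0]])

```text
time_s: 22.27
position: [0.5536, 0.1093, 0.1362]
tool_rot: [[0.517, 0.856, 0.001], [0.856, -0.517, 0.001], [0.002, 0.0, -1.0]]
ft_force: [-0.5, -0.8, -1.5]
grip_width: 0.0484
gripper_force: 36.8
```

>>> jog_arm(targets=[[0,0,0,0,0,0],[0,0,0,0,0,0]])

```text
time_s: 22.43
position: [0.5528, 0.1048, 0.1359]
tool_rot: [[0.519, 0.855, -0.0], [0.855, -0.519, -0.0], [-0.0, 0.0, -1.0]]
ft_force: [-0.7, 0.2, -1.2]
grip_width: 0.0484
gripper_force: 36.8
```

Run:
```python
from h import *
im=env.get_image("wrist"); held(im); changer(im); to((.5536,.1049,.031),149)
```

```text
t 22.48 p [0.5527 0.1039 0.1359] R [[0.52, 0.854, -0.0], [0.854, -0.52, -0.0], [-0.0, -0.0, -1.0]] q [-1.4, 26.1, 78.4, -0.0, 75.6, 29.9] F [1.4, 0.2, -0.4] w 0.0478 36.78355711628683
lid in tool: z -0.0688 x range [-0.0218  0.0258] y [-0.0228  0.0228] 21337
knob [0.6219 0.0639] 3274 [0.036 0.036]
red [0.5199 0.1257 0.023 ] r 0.1192 ang 148.8
pocket 90 528 [0.622  0.1435] R 0.0288 rad 0.0795 ang 89.94 cover 12
pocket 148 941 [0.5536 0.1055] R 0.0295 rad 0.0799 ang 148.65 cover 25
pocket 211 163 [0.5665 0.0494] R 0.0298 rad 0.0572 ang -165.27 cover 3
pocket 270 302 [ 0.6205 -0.0144] R 0.0293 rad 0.0784 ang -90.97 cover 18
pocket 328 324 [0.6891 0.0238] R 0.0291 rad 0.0783 ang -30.79 cover 15
t 22.48 p [0.5527 0.1039 0.1359] R [[0.52, 0.854, -0.0], [0.854, -0.52, -0.0], [-0.0, -0.0, -1.0]] q [-1.4, 26.1, 78.4, -0.0, 75.6, 29.9] F [1.4, 0.2, -0.4] w 0.0478 36.78355711628683
jog cm [ 0.14  0.03 10.49] rz -0.33 now y dir -31.33
```

>>> jog_arm(targets=[[0.15,0.05,4,0,0,0],[0.15,0.05,7,0,0,0],[0.15,0.05,8,0,0,0],[0.15,0.05,9,0,0,0],[0.15,0.05,9.6,0,0,0],[0.15,0.05,10,0,0,0],[0.15,0.05,10.4,0,0,0],[0.15,0.05,10.4,0,0,0]])

```text
time_s: 23.15
position: [0.5547, 0.1055, 0.0323]
tool_rot: [[0.52, 0.854, 0.001], [0.854, -0.52, -0.0], [0.001, 0.001, -1.0]]
ft_force: [-0.2, -0.3, -1.8]
grip_width: 0.048
gripper_force: 36.9
```

>>> jog_arm(targets=[[0,0,0.05,0,0,0],[0,0,0.05,0,0,0]])

```text
time_s: 23.32
position: [0.5547, 0.1057, 0.0321]
tool_rot: [[0.52, 0.854, 0.002], [0.854, -0.52, -0.0], [0.001, 0.001, -1.0]]
ft_force: [-0.3, -0.4, 2.5]
grip_width: 0.0479
gripper_force: 37.0
```

Contact with the floor; release and lift clear.

>>> jog_arm(targets=[[0,0,0,0,0,0],[0,0,0,0,0,0],[0,0,0,0,0,0],[0,0,0,0,0,0]], hand=0.74)

```text
time_s: 23.65
position: [0.5542, 0.1057, 0.0314]
tool_rot: [[0.52, 0.854, 0.0], [0.854, -0.52, -0.0], [0.0, 0.0, -1.0]]
ft_force: [0.6, -0.3, -0.0]
grip_width: 0.0633
gripper_force: 0.0
```

>>> jog_arm(targets=[[0,0,-4,0,0,0],[0,0,-8,0,0,0],[0,0,-12,0,0,0],[0,0,-15,0,0,0],[0,0,-15,0,0,0],[0,0,-15,0,0,0]])

```text
time_s: 24.15
position: [0.5547, 0.1057, 0.1827]
tool_rot: [[0.52, 0.854, 0.003], [0.854, -0.52, -0.0], [0.002, 0.003, -1.0]]
ft_force: [0.7, -0.5, -1.4]
grip_width: 0.0628
gripper_force: 0.0
```

Run:
```python
from h import *
im=env.get_image("wrist"); st(); seated(im,(.5536,.1055)); changer(im); save(im,"w6.png")
```

```text
t 24.2 p [0.5539 0.1057 0.181 ] R [[0.52, 0.854, -0.0], [0.854, -0.52, 0.0], [-0.0, -0.0, -1.0]] q [-1.2, 24.0, 73.9, 0.0, 82.1, 30.1] F [0.1, -0.3, -0.1] w 0.0633 0.0
lid [0.5534 0.1062 0.0966] [0.052 0.052 0.013] z [0.101  0.1025] 4669
knob [0.6219 0.0641] 2255 [0.036 0.036]
red [0.5198 0.1253 0.0231] r 0.1191 ang 149.04
pocket 90 369 [0.6218 0.1434] R 0.0287 rad 0.0793 ang 90.08 cover 12
pocket 148 590 [0.5533 0.1047] R 0.0297 rad 0.0798 ang 149.35 cover 22
pocket 208 476 [0.5522 0.0259] R 0.0295 rad 0.0795 ang -151.31 cover 24
pocket 270 208 [ 0.6206 -0.0144] R 0.029 rad 0.0784 ang -90.98 cover 16
pocket 328 218 [0.6888 0.0238] R 0.0286 rad 0.0781 ang -31.05 cover 13
```

View pics/w6.png

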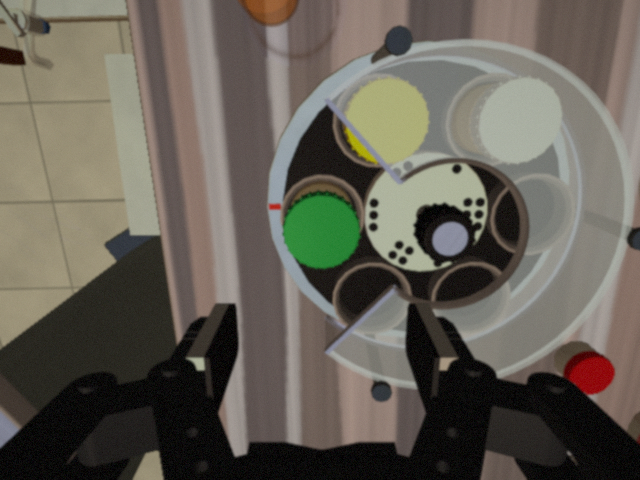

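Green (320,230) is seated in pocket 3, with yellow (387,120) and white (520,120) in theirs, and the gripper is clear. Handing in.

```bash
python3 -c "
from rig import env; print(env.close_job())"
```

```text
the job is handed in; nothing more can be done
None
```

The white, yellow and green jars stand seated and released in pockets 1, 2 and 3, and the job was handed in at about 24 s. No verdict came back. On the first try the fingers shut on the white lid (about 108 N at the wrist, limit 120 N) because the reported tool height is about 31 mm too low; I corrected for that, and no jar was moved or tipped.

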